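Hang the shaping paddles on the flameworker's rack

ROBOT

A 7-joint arm with a two-finger parallel gripper is mounted at the origin on the work surface. World frame = base frame: x ahead of the robot, y to its left, z up, the work surface at z = 0. Lengths are in mm, angles in rad, forces in N, time in s.
With the tool pointing down it reaches from about 375 to 925 mm from the base axis. Payload 3.1 kg.
Tool frame: the origin (TCP) lies between the finger pads; the fingertips stand 8 mm ahead of it and the grasp point (between the pads) lies 11 mm behind it; z points along the fingers, y is the line along which they close (so a half turn about z gives the same grasp; the last joint's range is limited). The gripper opens to 85 mm and grips with 20 to 120 N. Pads are 22 mm wide; open, the fingers measure 114 mm over their backs; the gripper's body (76 mm by 85 mm) begins 54 mm behind the grasp point. The pads swing forward as they close: fully open they stand 13 mm farther back than shut.
Start: joints at [1.093, 0.383, 0.044, 1.598, -0.018, 1.161, -0.05], TCP at [240.997, -603.675, 239.269] pointing down, gripper open.
Joint ranges: [-2.61, 2.61], [-0.41, 2.15], [-1.48, 1.57], [0, 2.5], [-1.57, 4.71], [0.05, 1.97], [-2.85, 2.85]. Speed limits (rad/s): [2.79, 2.79, 3.14, 3.14, 3.14, 3.14, 3.14].

INTERFACE

Orientations are given as a unit quaternion [w, x, y, z].
In Python, from bench import * gives the robot as it stands.
- The arm moves only by the shell command python3 -m handwheel 'ROWS' [OPENING]. ROWS is JSON, a list of rows, each a list of 2 entries, a list of its own where there are three numbers: the shift along the tool's x, y, z in cm, then the turn, a rotation vector about the tool's x, y, z in rad. In form: [[[x, y, z], [rx, ry, rz]], ...]. A call has exactly 10 rows; each row is the pose to reach, as a shift and turn from the pose commanded when the call began, along the tool's axes at that moment; what a row does not reach only later rows make up. A row lasts 1/12 s, in which the tool goes at most 41.7 mm and 7.16 degrees, less where a joint would pass 70% of its speed; a pose out of reach is approached as far as the arm can. A call with a gripper value outside its range is refused whole. OPENING is the finger opening in cm, from 0 to 8.54, set as the call begins (- or left out, the last holds). The fingers move at their own pace and stop on an object; the grip force is fixed at half the most. Time passes only in rows, so rows that repeat a pose let the fingers close, or fill a call up. It gives the time, the measured TCP pose, the force, the opening and the grip force at its end, in the units of the state.
- state(): the state, without advancing time (a new reading comes with each control period).
- grab_frame(name): name is "scene" or "top" or "wrist"; returns the picture (384x512x3 uint8, blue, green, red); there is no depth.
- camera_info(name): a dict with "K" (3x3 intrinsics, pixels), "k1" (the pictures are not rectified: a ray, as slopes to the right and down, at radius r is drawn at 1 + k1 r^2 times it, then the intrinsics apply), "R" (3x3) and "t" (3): a world point X has camera coordinates R X + t; the wrist camera has in their place "T_tool_cam" (4x4, takes a point from camera to tool coordinates, whose origin is the TCP and whose axes are the flange's). Camera axes: x right, y down, z forward; pixel columns grow to the right and rows downward; lengths in mm; the calibration is good to about 2 mm. A picture is of the moment at which its call begins: read the wrist's pose just before it. camera_info takes no time and is no camera call.
- sign_off(): hands the job in; it is judged then, once.
Trained networks look in the newest picture that a camera, given by its name, has taken for a name from the list of things; names that differ only in an ending like _2 or _b are one class to them, and where a whole thing is asked for, a point or a joint stands for the part that bears it (a point fixed in the world has none). Each returns a list of dicts, best first, with "score" (0 to 1); they miss things now and then, are a little off and sometimes report something else, mostly with a low value. They report only what shows in the picture. A call takes as long as a camera call. They do not tell look-alikes from the thing itself.
- outline_of(camera, query): "pixels" (384x512 bool, what is visible of it).
- pinpoint(camera, query): "position" ([x, y, z] in mm, in the coordinates of the camera as it stood for that picture, good to about 4 mm: a listed point, or the origin of a listed thing).
The state is a dict: "time": time; "joints": joint angles; "dq": joint speeds; "effort": joint torques, N m; "tool_pos": TCP position; "ee_rot": TCP orientation; "wrist_force": force on the tool from outside, world axes, zero at the start; "wrist_torque": the same for the moment, N m; "width": opening from 0.0 (shut) to 1.0 (fully open); "finger_force": force on a finger pad.
Only numpy, scipy, OpenCV 4.12 (cv2) and the standard library are available. Lean on these libraries where they do the work, as an engineer would, in place of code of your own. Each camera call takes 0.05 s, during which the arm holds its last target. There are 200 camera calls.

TASK

Put the two graphite shaping paddles away on the tool rack. First push the rod-rest arm back from over the hooks, away from the robot, right to its stop and leave it there; then hang the long paddle by its eye on the tall hook and the short paddle by its eye on the low hook, so that both hang straight down, still. Leave everything else on the bench where it is.

Things in the scene. Friction and masses are not known exactly. Their poses are not given: they have to be found in the camera images.
- long_paddle: The long shaping paddle, 195 mm overall; lying flat, 12 thick, eye at its own +x end. Along x: graphite blade 50 wide (x -90 to -25 mm), steel handle 15 wide, 12 thick (x -25 to 67), steel eye plate 40 x 40 x 6 (3 to 9 mm above the table) with a through hole of 20 diameter. Origin: on the underside of the handle, on the centre line; z up
- long_paddle_eye (a point): Centre of the hole in the long paddle's eye plate (paddle frame 85, 0, 6 mm), axes as the paddle
- short_paddle: The short shaping paddle, 130 mm overall; lying flat, 12 thick, eye at its own +x end. Along x: graphite blade 36 wide (x -55 to -20 mm), steel handle 15 wide, 12 thick (x -20 to 37), steel eye plate 40 x 40 x 6 (3 to 9 mm above the table) with a through hole of 20 diameter. Origin: on the underside of the handle, on the centre line; z up
- short_paddle_eye (a point): Centre of the hole in the short paddle's eye plate (paddle frame 55, 0, 6 mm), axes as the paddle
- rack: Fixed steel tool rack. Origin on the table below the hook tips; x points away from the robot. Base plate 12 high, x 40 to 120 mm, y -130 to 170. Two J-hooks of 8 mm wire: each rises at x = 70, runs level towards -x to x = 0 and turns up there into a free upright tip. The post of the swinging arm stands at y = 150
- tall_hook (a point): Bend of the tall hook on the wire's centre line (225 mm above the table; rack frame 0, 50 mm). The upright tip rises 30 mm from here (34 to its round end); the level part runs 70 mm along +x from here. Axes as the rack
- low_hook (a point): Bend of the low hook, made alike (150 mm above the table; rack frame 0, -80 mm)
- rest_arm (a joint): Angle of the rod-rest arm about its upright pivot, rad. At 0 the arm runs from the pivot along the rack's -y, straight over both hook tips; it grows as the arm swings away from the robot (+x), and its stop is at 1.05. It stays where it is left; light friction
- rest_pivot (a point): Pivot of the rod-rest arm, 285 mm above the table, at mid height of the arm's bar; axes as the rack
- rest_tip (a point): Free end of the rod-rest arm, 275 mm from the pivot; the bar is aluminium, 10 wide, 14 high, with small upright tabs 12 mm higher along its top; its axes turn with the arm (arm along own -y)
- dish_big: Bystander, to be left alone: white round dish, diameter 110, 18 high; sizes in mm; origin at the centre of its underside
- dish_small: Bystander, to be left alone: white round dish, diameter 84, 18 high; sizes in mm; origin at the centre of its underside
- tweezers: Bystander, to be left alone: steel tweezers lying along own x, 150 x 14 x 10; sizes in mm; origin at the centre of its underside
- marver: Bystander, to be left alone: dark graphite block 60 x 40 x 25; sizes in mm; origin at the centre of its underside
- mould: Bystander, to be left alone: round brass cup mould, diameter 68, 45 high; sizes in mm; origin at the centre of its underside
- reamer: Bystander, to be left alone: graphite-tipped reamer with wooden handle lying along own x, 150 x 24 x 22; sizes in mm; origin at the centre of its underside
- rod_jar: Bystander, to be left alone: glass jar, diameter 90, 120 high, with glass rods standing out of it up to a height of 240; sizes in mm; origin at the centre of its underside
Things that resemble listed ones, but are neither listed nor needed, are in the scene too. Leave any blue, green or orange look-alike of the short_paddle alone.

How it is judged (in metres and radians):
On the way, in this order (a step that is already met when the one before it is completed fails the run):
1. the rod-rest arm is swung back to its stop (past 0.85 rad) (value of joint rest_arm above 0.85 rad), for 0.2 s.
2. long paddle hangs on the tall hook and short paddle on the low hook (x of long_paddle_eye in the frame of tall_hook between -0.015 and 0.075 m and y of long_paddle_eye in the frame of tall_hook between -0.015 and 0.015 m and z of long_paddle_eye in the frame of tall_hook between -0.022 and 0.004 m and angle between each of long_paddle, short_paddle's own x axis and vertical below 0.3 rad and x of short_paddle_eye in the frame of low_hook between -0.015 and 0.075 m and y of short_paddle_eye in the frame of low_hook between -0.015 and 0.015 m and z of short_paddle_eye in the frame of low_hook between -0.022 and 0.004 m), for 0.2 s.
At the end, for the whole second after the job is handed in: Long paddle on tall hook, short on low hook, at rest (< 0.05 m/s), long axis within 0.3 rad of vertical, eye up; eye centre within 15 mm sideways of the wire, 15 mm before to 75 mm behind the bend, 4 mm above to 22 mm below it; rod-rest arm past 0.85 rad (all of step 2 and value of joint rest_arm above 0.85 rad and linear speed of each of long_paddle, short_paddle below 0.05 m/s); the robot touches nothing.
It fails at once if a bystander (dish, tweezers, block, mould, reamer or rod jar) is moved by more than 30 mm (distance of any of dish_big, dish_small, tweezers, marver, mould, reamer, rod_jar from where it was at the start of the episode above 0.03 m).
It also fails if it takes over 72 s, if anything falls off the work surface, if the arm or the gripper's body presses on something with over 40 N, if the wrist force passes 120 N, or if a joint passes its speed limit or range.

## Working session

There is one attempt and no reset: what is moved stays moved. The work goes in short steps, Python scripts to look and compute and a shell command to move; the robot and the scene stay as the last step left them, time stands still between calls to the robot, and variables do not carry over. Pictures are saved under pics/ and viewed, at most 10 in all, crops included, and the job is handed in when it is done.

```bash
ls; mkdir -p pics
cat > h.py <<'E'
from bench import *
import numpy as np, cv2
from scipy.spatial.transform import Rotation as Ro
def Rt(s): q=s["ee_rot"]; return Ro.from_quat([q[1],q[2],q[3],q[0]]).as_matrix()
def c2w(cam,p,s=None):
    i=camera_info(cam); p=np.array(p,float)
    if cam=="wrist":
        T=np.array(i["T_tool_cam"]); s=s or state()
        return Rt(s)@(T[:3,:3]@p+T[:3,3])+np.array(s["tool_pos"])
    return np.array(i["R"]).T@(p-np.array(i["t"]))
def ray(cam,uv,s=None):
    i=camera_info(cam); K=np.array(i["K"],float)
    n=cv2.undistortPoints(np.array([[uv]],float),K,np.array([i["k1"],0,0,0.]))[0,0]
    o=c2w(cam,[0,0,0],s); d=c2w(cam,[n[0],n[1],1],s)-o
    return o,d/np.linalg.norm(d)
def atz(cam,uv,z,s=None):
    o,d=ray(cam,uv,s); return o+d*(z-o[2])/d[2]
def proj(cam,X,s=None):
    i=camera_info(cam);K=np.array(i["K"],float)
    if cam=="wrist":
        T=np.array(i["T_tool_cam"]);s=s or state()
        p=T[:3,:3].T@(Rt(s).T@(np.array(X,float)-s["tool_pos"])-T[:3,3])
    else: p=np.array(i["R"])@np.array(X,float)+np.array(i["t"])
    return cv2.projectPoints(p[None],np.zeros(3),np.zeros(3),K,np.array([i["k1"],0,0,0.]))[0][0,0]
E
cat > a.py <<'E'
from h import *
s=state(); print(s["tool_pos"],s["ee_rot"],s["width"])
ims=[]
for c in ["scene","top"]:
    im=grab_frame(c); cv2.imwrite(f"pics/{c}0.png",cv2.resize(im,(800,600)))
    print(c,c2w(c,[0,0,0]).round(),np.array(camera_info(c)["K"])[0,0])
    for q in ["long_paddle","long_paddle_eye","short_paddle","short_paddle_eye","rack","tall_hook","low_hook","rest_pivot","rest_tip","rod_jar","mould","marver","dish_big","dish_small","tweezers","reamer"]:
        print(c,q,[(round(r["score"],2),c2w(c,r["position"]).round().tolist()) for r in pinpoint(c,q)[:4]])
E
python3 a.py
```

```text
pics
[ 240.65388321 -602.82169406  237.88804932] [-1.26971881e-03  9.82014226e-01  1.88802434e-01 -2.98085610e-04] 0.9987205527569653
scene [1161.  679.  902.] 349.47991447419577
scene long_paddle [(0.65, [463.0, -336.0, -4.0]), (0.64, [584.0, -102.0, 282.0]), (0.38, [574.0, 27.0, -1.0])]
scene long_paddle_eye [(0.54, [508.0, -407.0, 6.0])]
scene short_paddle [(0.8, [298.0, 426.0, 2.0]), (0.6, [361.0, 616.0, 2.0]), (0.59, [272.0, 260.0, 1.0]), (0.5, [423.0, 309.0, -1.0])]
scene short_paddle_eye [(0.75, [317.0, 644.0, 3.0]), (0.71, [241.0, 443.0, 3.0]), (0.55, [223.0, 266.0, 5.0]), (0.51, [445.0, 353.0, 5.0])]
scene rack [(0.63, [576.0, 25.0, 1.0])]
scene tall_hook [(0.55, [579.0, 77.0, 223.0])]
scene low_hook [(0.69, [566.0, -56.0, 150.0])]
scene rest_pivot [(0.84, [587.0, 175.0, 281.0])]
scene rest_tip [(0.96, [584.0, -106.0, 282.0])]
scene rod_jar [(0.87, [651.0, 418.0, 2.0])]
scene mould [(0.73, [405.0, -75.0, -1.0]), (0.23, [448.0, 353.0, 3.0])]
scene marver [(0.6, [503.0, -129.0, -0.0])]
scene dish_big [(0.76, [515.0, 6.0, 1.0]), (0.42, [577.0, 25.0, 3.0])]
scene dish_small [(0.
[... 644 characters left out ...]
 29.0, -6.0])]
top tall_hook [(0.93, [577.0, 72.0, 228.0]), (0.31, [500.0, -132.0, 1.0])]
top low_hook [(0.77, [567.0, -52.0, 151.0])]
top rest_pivot [(0.9, [586.0, 175.0, 284.0])]
top rest_tip [(0.77, [580.0, -95.0, 287.0]), (0.63, [410.0, 70.0, -3.0])]
top rod_jar [(0.67, [654.0, 416.0, -3.0]), (0.52, [501.0, -132.0, 2.0]), (0.4, [406.0, -72.0, -3.0])]
top mould [(0.67, [404.0, -71.0, 3.0])]
top marver [(0.7, [501.0, -132.0, 0.0]), (0.37, [458.0, -332.0, -1.0]), (0.27, [449.0, 356.0, 4.0])]
top dish_big [(0.32, [579.0, 75.0, 225.0])]
top dish_small [(0.81, [410.0, 66.0, 0.0])]
top tweezers [(0.41, [485.0, 515.0, 1.0]), (0.16, [503.0, -133.0, 1.0])]
top reamer [(0.61, [531.0, -524.0, 1.0])]
```

View pics/scene0.png

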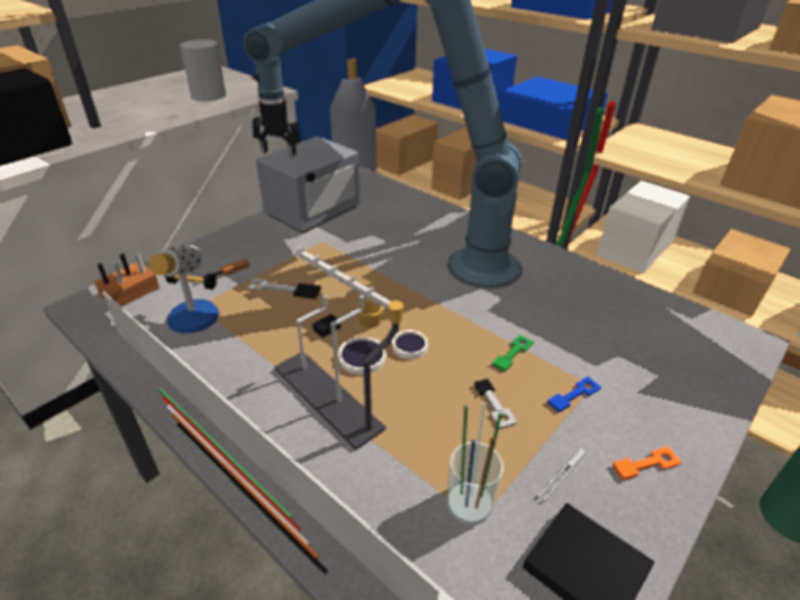

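View pics/top0.png

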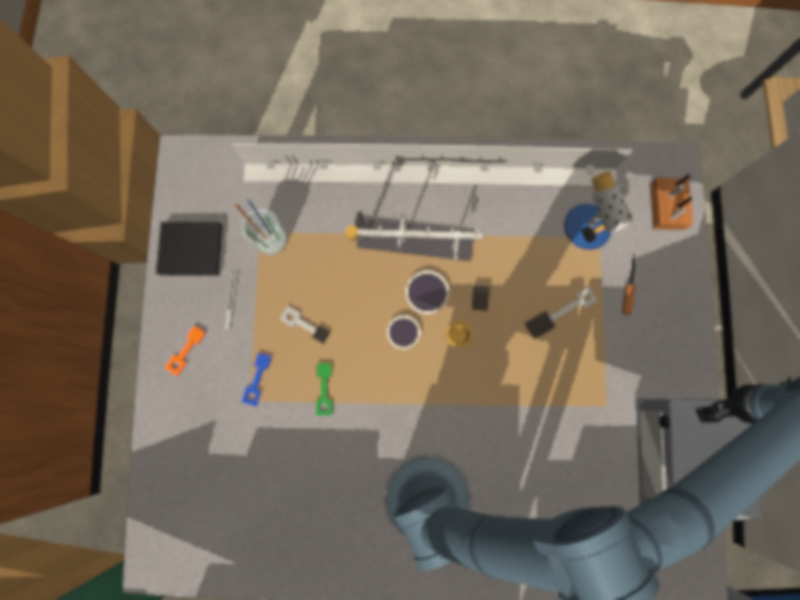

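The scene view shows the rack centre-left, with the white rest arm over both hooks. In the 800x600 top view, the long paddle runs from (540,325) to its eye at (587,297). The short steel paddle runs from (320,333) to (290,317), with blue, green and orange look-alikes left of and below it.

```bash
cat >> h.py <<'E'
def go(pos,yaw,tilt=0,base=None):
    """pos mm; yaw deg of tool x; tilt deg about horizontal so that tool z leans from down to world rack-forward"""
    s=state(); R0=Rt(s); p0=np.array(s["tool_pos"])
    if base is not None: p0,R0=base
    R=Ro.from_euler('z',yaw,degrees=True).as_matrix()@np.diag([1,-1,-1.])
    if tilt: R=Ro.from_rotvec(np.deg2rad(tilt)*TA).as_matrix()@R
    print("shift cm",(R0.T@(np.array(pos,float)-p0)/10).round(2),"turn",Ro.from_matrix(R0.T@R).as_rotvec().round(3))
    return np.array(pos,float),R
def setTA(rackyaw): 
    global TA; a=np.deg2rad(rackyaw); TA=-np.array([-np.sin(a),np.cos(a),0])
def st():
    s=state(); R=Rt(s); print("t",round(s["time"],2),"pos",np.round(s["tool_pos"],1),"x",R[:,0].round(3),"z",R[:,2].round(3),"F",np.round(s["wrist_force"],1),"j",np.round(s["joints"],2),"w",round(s["width"],3),"ff",np.round(s["finger_force"],1)); return s
setTA(-4.9)
E
python3 - <<'E'
from h import *
# two-view (scene+top) triangulation from outlines is coarse; arc waypoints for the push
P=np.array([586.5,175]); y=np.deg2rad(-4.9); c,s=np.cos(y),np.sin(y); Rk=np.array([[c,-s],[s,c]])
st(); print("A");b=go([520,-60,300],0)
b=go([525,-30,280],0,base=b)
b0=b
for th in np.linspace(0,1.05,8):
    d=Rk@[np.sin(th),-np.cos(th)]; n=Rk@[np.cos(th),np.sin(th)]
    p=P+205*d-20*n; print(round(th,2),p.round()); go([*p,280],0,base=b0)
E
```

```text
t 1.7 pos [ 241.  -603.7  239.3] x [0.929 0.371 0.   ] z [ 0.  0. -1.] F [ 0.4  0.4 -0.6] j [ 1.09  0.38  0.04  1.6  -0.02  1.16 -0.05] w 1.001 ff 0.0
A
shift cm [ 46.07 -40.15  -6.07] turn [-0.   -0.    0.38]
shift cm [ 0.5 -3.   2. ] turn [0. 0. 0.]
0.0 [549. -28.]
shift cm [ 2.41 -0.25  0.  ] turn [0. 0. 0.]
0.15 [580. -31.]
shift cm [5.48 0.09 0.  ] turn [0. 0. 0.]
0.3 [611. -30.]
shift cm [ 8.56 -0.04  0.  ] turn [0. 0. 0.]
0.45 [641. -24.]
shift cm [11.59 -0.63  0.  ] turn [0. 0. 0.]
0.6 [670. -13.]
shift cm [14.5  -1.67  0.  ] turn [0. 0. 0.]
0.75 [697.   1.]
shift cm [17.22 -3.13  0.  ] turn [0. 0. 0.]
0.9 [722.  20.]
shift cm [19.69 -4.98  0.  ] turn [0. 0. 0.]
1.05 [744.  42.]
shift cm [21.86 -7.17  0.  ] turn [0. 0. 0.]
```

```bash
python3 -m handwheel '[[[3,-2.7,-1.5],[0,0,0.05]],[[6,-5.3,-3],[0,0,0.1]],[[9,-8,-4.5],[0,0,0.15]],[[12,-10.6,-6],[0,0,0.2]],[[15,-13.3,-6],[0,0,0.25]],[[18,-16,-6],[0,0,0.3]],[[21,-18.6,-6],[0,0,0.34]],[[24,-21.2,-6],[0,0,0.38]],[[26,-23,-6],[0,0,0.38]],[[28,-24.6,-6],[0,0,0.38]]]' 0; python3 -c "
from h import *
st();go([520,-30,282],0)"
```

```text
time: 2.53
tool_pos: [410.8, -268.6, 299.7]
ee_rot: [0.0, 1.0, 0.001, 0.0]
wrist_force: [0.2, -0.6, 0.2]
width: 0.0
finger_force: 0.0
t 2.53 pos [ 410.8 -268.6  299.7] x [1.    0.003 0.001] z [ 0.001 -0.    -1.   ] F [ 0.2 -0.6  0.2] j [ 0.67  0.04 -0.18  1.89  0.01  1.22 -1.08] w 0.0 ff 0.0
shift cm [ 10.99 -23.83   1.77] turn [ 0.    -0.001  0.003]
```

```bash
python3 -m handwheel '[[[1.7,-3.6,0.2],[0,0,0]],[[3.4,-7.2,0.5],[0,0,0]],[[5.1,-10.8,0.8],[0,0,0]],[[6.8,-14.4,1.2],[0,0,0]],[[8.5,-18,1.6],[0,0,0]],[[10,-21.6,1.8],[0,0,0]],[[11,-23.8,1.8],[0,0,0]],[[11,-23.8,1.8],[0,0,0]],[[11,-23.8,1.8],[0,0,0]],[[11,-23.8,1.8],[0,0,0]]]'
python3 - <<'E'
from h import *
s=st(); im=grab_frame("wrist"); cv2.imwrite("pics/w1.png",im)
for q in ["tall_hook","low_hook","rest_tip","rest_pivot"]:
    print(q,[(round(r["score"],2),c2w("wrist",r["position"],s).round().tolist()) for r in pinpoint("wrist",q)[:2]])
E
```

```text
time: 3.37
tool_pos: [519.7, -34.4, 281.2]
ee_rot: [0.0, 1.0, -0.0, -0.0]
wrist_force: [-0.5, -0.5, 0.1]
width: -0.001
finger_force: 0.0
t 3.37 pos [519.7 -34.4 281.2] x [ 1.    -0.001 -0.   ] z [-0.    -0.001 -1.   ] F [-0.5 -0.5  0.1] j [ 0.38  0.13 -0.42  1.84  0.06  1.19 -1.63] w -0.001 ff 0.0
tall_hook []
low_hook [(0.85, [568.0, -55.0, 151.0])]
rest_tip [(0.77, [581.0, -97.0, 286.0])]
rest_pivot []
```

View pics/w1.png

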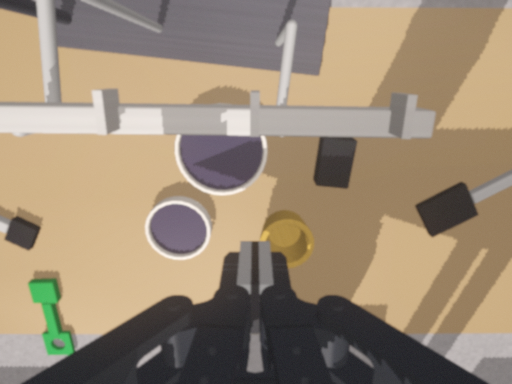

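The rest bar crosses the wrist view at row 120 with its tip at (433,123). The closed fingers are in front of it at (255,250).

```bash
python3 -m handwheel '[[[1.5,0,0],[0,0,0]],[[3,0,0],[0,0,0]],[[4.5,-0.2,0],[0,0,0]],[[6,-0.3,0],[0,0,0]],[[8,-0.3,0],[0,0,0]],[[10,-0.6,0],[0,0,0]],[[12,-1,0],[0,0,0]],[[13.5,-1.5,0],[0,0,0]],[[15,-2.1,0],[0,0,0]],[[16.4,-2.8,0],[0,0,0]]]'; python3 -m handwheel '[[[1.2,-0.7,0],[0,0,0]],[[2.4,-1.5,0],[0,0,0]],[[3.4,-2.3,0],[0,0,0]],[[4.2,-3,0],[0,0,0]],[[4.9,-3.7,0],[0,0,0]],[[5.5,-4.3,0],[0,0,0]],[[6,-4.8,0],[0,0,0]],[[6.2,-5.0,0],[0,0,0]],[[6.2,-5.0,0],[0,0,0]],[[6.2,-5.0,0],[0,0,0]]]'
python3 - <<'E'
from h import *
s=st(); grab_frame("top"); grab_frame("scene")
for c in ["top","scene"]:
  for q in ["rest_tip","tall_hook","low_hook"]:
    print(c,q,[(round(r["score"],2),c2w(c,r["position"]).round().tolist()) for r in pinpoint(c,q)[:2]])
E
```

```text
time: 4.45
tool_pos: [684.3, -6.9, 280.8]
ee_rot: [0.0, 1.0, -0.001, -0.001]
wrist_force: [-1.0, -0.1, 0.3]
width: -0.004
finger_force: 0.3
time: 5.28
tool_pos: [742.2, 40.8, 280.9]
ee_rot: [0.003, 1.0, -0.001, -0.005]
wrist_force: [-8.0, -4.3, 3.6]
width: 0.001
finger_force: 4.5
t 5.28 pos [742.2  40.8 280.9] x [ 1.    -0.002 -0.011] z [-0.011 -0.006 -1.   ] F [-8.  -4.3  3.6] j [ 0.14  0.58 -0.39  1.26  0.22  1.36 -1.82] w 0.001 ff 4.5
top rest_tip []
top tall_hook [(0.95, [580.0, 75.0, 230.0])]
top low_hook [(0.92, [565.0, -53.0, 149.0])]
scene rest_tip [(0.93, [810.0, 9.0, 279.0])]
scene tall_hook [(0.96, [580.0, 77.0, 225.0]), (0.57, [572.0, 26.0, 3.0])]
scene low_hook [(0.64, [567.0, -54.0, 150.0])]
```

```bash
python3 -m handwheel '[[[-1.5,2.2,-0.5],[0,0,0]],[[-4,5,-1],[0,0,0]],[[-6.3,8,-1],[0,0,0.1]],[[-8.6,11.3,-1],[0,0,0.2]],[[-10.9,14.6,-1],[0,0,0.3]],[[-13.2,17.9,-1],[0,0,0.4]],[[-15.5,21.2,-1],[0,0,0.5]],[[-17.8,24.5,-1],[0,0,0.62]],[[-20.1,27.8,-1],[0,0,0.74]],[[-22.4,31.1,-1],[0,0,0.86]]]' 4; python3 -c "
from h import *
st();go([470,-347,230],-58.6)"
```

```text
time: 6.52
tool_pos: [520.7, -268.0, 292.0]
ee_rot: [0.0, 0.908, -0.42, 0.001]
wrist_force: [0.5, -1.3, -0.7]
width: 0.467
finger_force: 0.0
t 6.52 pos [ 520.7 -268.   292. ] x [ 0.648 -0.762  0.002] z [ 0.001 -0.001 -1.   ] F [ 0.5 -1.3 -0.7] j [ 0.55  0.23 -0.17  1.69  0.04  1.23 -2.07] w 0.467 ff 0.0
shift cm [2.73 8.99 6.2 ] turn [-0.001 -0.002  0.157]
```

```bash
python3 -m handwheel '[[[0.8,3,1.5],[0,0,0.05]],[[1.6,5.5,3],[0,0,0.1]],[[2.3,7.5,4.6],[0,0,0.157]],[[2.7,9,6.2],[0,0,0.157]],[[2.7,9,6.2],[0,0,0.157]],[[2.7,9,6.2],[0,0,0.157]],[[2.7,9,6.2],[0,0,0.157]],[[2.7,9,6.2],[0,0,0.157]],[[2.7,9,6.2],[0,0,0.157]],[[2.7,9,6.2],[0,0,0.157]]]'
cat > meas.py <<'E'
from h import *
import sys
n=sys.argv[1]; ex=float(sys.argv[2]); s=st(); im=grab_frame("wrist"); cv2.imwrite(sys.argv[3],im)
for q in [n,n+"_eye"]:
    print(q,[(round(r["score"],2),c2w("wrist",r["position"],s).round(1).tolist()) for r in pinpoint("wrist",q)[:3]])
for r in outline_of("wrist",n)[:2]:
    m=r["pixels"].astype(np.uint8)
    if m.sum()<50: continue
    ys,xs=np.nonzero(m); W=np.array([atz("wrist",(x,y),8,s)[:2] for x,y in zip(xs[::3],ys[::3])])
    c=W.mean(0); u,sv,vt=np.linalg.svd(W-c); d=vt[0]
    t=(W-c)@d; print("outline",round(r["score"],2),"c",c.round(1),"yaw",np.degrees(np.arctan2(d[1],d[0])).round(1),"ends",(c+d*t.min()).round(),(c+d*t.max()).round())
E
python3 meas.py long_paddle 85 pics/w2.png
```

```text
time: 7.35
tool_pos: [472.8, -344.6, 230.4]
ee_rot: [-0.0, 0.874, -0.486, 0.001]
wrist_force: [-0.5, -0.4, 0.2]
width: 0.466
finger_force: 0.0
t 7.35 pos [ 472.8 -344.6  230.4] x [ 0.528 -0.849  0.002] z [ 0.002 -0.001 -1.   ] F [-0.5 -0.4  0.2] j [ 0.65  0.27 -0.1   1.76  0.03  1.1  -2.05] w 0.466 ff 0.0
long_paddle [(0.84, [463.7, -332.0, -5.2])]
long_paddle_eye [(0.75, [508.0, -406.6, 5.0])]Traceback (most recent call last):
  File "meas.py", line 9, in <module>
    ys,xs=np.nonzero(m); W=np.array([atz("wrist",(x,y),8,s)[:2] for x,y in zip(xs[::3],ys[::3])])
                                     ~~~^^^^^^^^^^^^^^^^^^^
  File "h.py", line 17, in atz
    o,d=ray(cam,uv,s); return o+d*(z-o[2])/d[2]
        ~~~^^^^^^^^^^
  File "h.py", line 14, in ray
    o=c2w(cam,[0,0,0],s); d=c2w(cam,[n[0],n[1],1],s)-o
  File "h.py", line 6, in c2w
    i=camera_info(cam); p=np.array(p,float)
ValueError: time passes only in moves, steps and waits
```

View pics/w2.png

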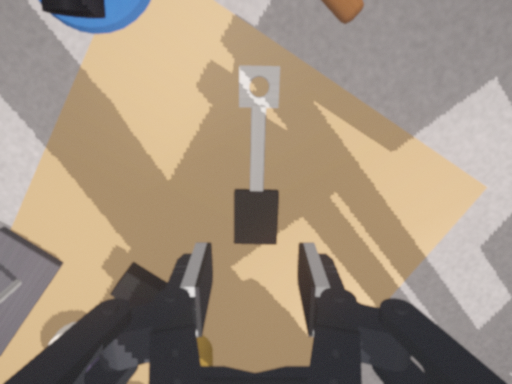

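The long paddle stands nearly upright in the image: eye hole at (260,86), plate top at (260,66), blade end at (256,243).

```bash
sed -i 's/^def Rt/_ci=camera_info; _cc={}\ndef camera_info(n):\n    if n not in _cc: _cc[n]=_ci(n)\n    return _cc[n]\ndef Rt/' h.py
python3 - <<'E'
from h import *
s=state()
for uv,z in [((260,86),9),((260,66),9),((257.5,150),12),((256.5,189),12),((256.5,243),12)]: print(uv,atz("wrist",uv,z,s).round(1))
E=atz("wrist",(260,86),8,s);B=atz("wrist",(256.5,243),12,s);d=(E-B)[:2];L=np.hypot(*d);yaw=np.degrees(np.arctan2(d[1],d[0]));print(L,yaw)
d/=L; g=E[:2]-70*d; go([*g,12],yaw)
# height of eye from two views: wrist hole ray vs top-camera pinpoint
grab_frame("top"); r=pinpoint("top","long_paddle_eye")[0]; P=c2w("top",r["position"]); o2=c2w("top",[0,0,0]); d2=(P-o2)/np.linalg.norm(P-o2)
o1,d1=ray("wrist",(260,86),s); A=np.stack([d1,-d2],1); t=np.linalg.lstsq(A,o2-o1,rcond=None)[0]; print("tri",o1+t[0]*d1,o2+t[1]*d2)
E
```

```text
(260, 86) [ 503.3 -406.9    9. ]
(260, 66) [ 513.3 -422.8    9. ]
(257.5, 150) [ 471.5 -351.1   12. ]
(256.5, 189) [ 449.7 -313.9   12. ]
(256.5, 243) [ 415.  -258.1   12. ]
172.98820658536806 -59.31639726750812
shift cm [-0.1   0.42 21.76] turn [-0.    -0.     0.019]
tri [ 503.5412818  -407.05778571   15.42879383] [ 508.1300037  -404.26442451   15.35057134]
```

```bash
python3 -m handwheel '[[[0,0.2,3.5],[0,0,0.02]],[[-0.1,0.4,7],[0,0,0.02]],[[-0.1,0.4,10.5],[0,0,0.02]],[[-0.1,0.4,14],[0,0,0.02]],[[-0.1,0.4,17],[0,0,0.02]],[[-0.1,0.4,19.5],[0,0,0.02]],[[-0.1,0.4,21],[0,0,0.02]],[[-0.1,0.4,21.9],[0,0,0.02]],[[-0.1,0.4,21.9],[0,0,0.02]],[[-0.1,0.4,21.9],[0,0,0.02]]]' && python3 -m handwheel '[[[0,0,0],[0,0,0]],[[0,0,0],[0,0,0]],[[0,0,0],[0,0,0]],[[0,0,0],[0,0,0]],[[0,0,0],[0,0,0]],[[0,0,0],[0,0,0]],[[0,0,-1],[0,0,0]],[[0,0,-3],[0,0,0]],[[0,0,-5],[0,0,0]],[[0,0,-7],[0,0,0]]]' 0; python3 -c "
from h import *
st()"
```

```text
time: 8.48
tool_pos: [467.8, -347.2, 10.7]
ee_rot: [0.0, 0.869, -0.496, 0.0]
wrist_force: [0.1, -1.0, 0.7]
width: 0.47
finger_force: 0.0
time: 9.32
tool_pos: [465.6, -346.2, 80.3]
ee_rot: [0.0, 0.869, -0.496, -0.002]
wrist_force: [1.2, 0.6, -2.6]
width: 0.151
finger_force: 60.0
t 9.32 pos [ 465.6 -346.2   80.3] x [ 0.509 -0.861 -0.003] z [-0.003  0.001 -1.   ] F [ 1.2  0.6 -2.6] j [ 0.64  0.45 -0.09  1.88  0.05  0.82 -2.08] w 0.151 ff 60.0
```

```bash
python3 -c "
from h import *
go([465,-340,200],-59);go([485,-150,290],-35);go([500,60,295],-4.9)"
```

```text
shift cm [ -0.6   -0.24 -11.97] turn [ 0.002  0.003 -0.007]
shift cm [-15.96 -11.61 -20.95] turn [ 0.001  0.003 -0.426]
shift cm [-33.28 -23.59 -21.43] turn [ 0.     0.003 -0.952]
```

```bash
python3 -m handwheel '[[[0,0,-4],[0,0,0]],[[-0.5,-0.3,-8],[0,0,0]],[[-1.5,-1,-12],[0,0,-0.03]],[[-3.5,-2.5,-15],[0,0,-0.1]],[[-6.5,-4.6,-17],[0,0,-0.18]],[[-9.6,-6.9,-19],[0,0,-0.27]],[[-12.8,-9.2,-20.5],[0,0,-0.36]],[[-16,-11.5,-21],[0,0,-0.45]],[[-19.2,-13.8,-21.2],[0,0,-0.54]],[[-22,-15.7,-21.4],[0,0,-0.62]]]'; python3 -c "
from h import *
st();go([507,80,292],-4.9)"
```

```text
time: 10.15
tool_pos: [489.5, -74.4, 294.6]
ee_rot: [0.0, 0.979, -0.204, -0.0]
wrist_force: [0.3, -0.1, -3.2]
width: 0.152
finger_force: 60.0
t 10.15 pos [489.5 -74.4 294.6] x [ 0.917 -0.399 -0.   ] z [-0. -0. -1.] F [ 0.3 -0.1 -3.2] j [ 0.41  0.06 -0.35  1.88  0.02  1.21 -1.93] w 0.152 ff 60.0
shift cm [ -4.57 -14.86   0.26] turn [ 0.     0.    -0.325]
```

```bash
python3 -m handwheel '[[[-1,-3,0],[0,0,-0.08]],[[-2,-6,0],[0,0,-0.16]],[[-3,-9,0],[0,0,-0.24]],[[-4,-12,0.1],[0,0,-0.325]],[[-4.4,-14,0.2],[0,0,-0.325]],[[-4.6,-14.9,0.3],[0,0,-0.325]],[[-4.6,-14.9,0.3],[0,0,-0.325]],[[-4.6,-14.9,0.3],[0,0,-0.325]],[[-4.6,-14.9,0.3],[0,0,-0.325]],[[-4.6,-14.9,0.3],[0,0,-0.325]]]'
cat > look.py <<'E'
from h import *
import sys
n,hk,f=sys.argv[1:4]; s=st(); im=grab_frame("wrist"); cv2.imwrite(f,im)
for q in [n+"_eye",hk]:
    for r in pinpoint("wrist",q)[:2]:
        w=c2w("wrist",r["position"],s); print("wrist",q,round(r["score"],2),w.round(1),"px",proj("wrist",w,s).round(1),"tool",(Rt(s).T@(w-s["tool_pos"])).round(1))
for c in ["scene","top"]:
    grab_frame(c)
    for q in [n+"_eye",hk]:
        for r in pinpoint(c,q)[:2]:
            w=c2w(c,r["position"]); print(c,q,round(r["score"],2),w.round(1),"px",proj(c,w).round(1))
E
python3 look.py long_paddle tall_hook pics/w3.png
```

```text
time: 10.98
tool_pos: [508.8, 74.5, 291.0]
ee_rot: [0.001, 0.999, -0.048, -0.0]
wrist_force: [-0.1, 0.2, -2.1]
width: 0.147
finger_force: 59.9
t 10.98 pos [508.8  74.5 291. ] x [ 0.995 -0.096 -0.001] z [-0.001 -0.001 -1.   ] F [-0.1  0.2 -2.1] j [ 0.24  0.11 -0.5   1.84  0.06  1.21 -1.94] w 0.147 ff 59.9
wrist tall_hook 0.56 [580.4  75.  227.1] px [242.5  93. ] tool [71.3 -7.5 63.8]
wrist tall_hook 0.27 [446.6 359.1   5.2] px [ 46.1 208.8] tool [ -89.1 -277.7  285.4]
scene long_paddle_eye 0.79 [577.8  69.9 284.9] px [229.3 180.7]
scene tall_hook 0.75 [579.2  75.  225.1] px [230.8 197.2]
top long_paddle_eye 0.21 [808.   19.1 285. ] px [272.8  86.9]
```

View pics/w3.png

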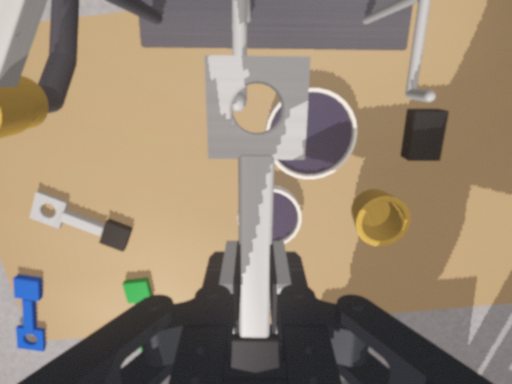

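Wrist view: hole centre at about (258,107). The tall hook tip shows at (238,99), inside the hole's left edge. The low hook tip is at (428,96).

Run:
```python
from h import *
s=state();R=Rt(s);p=np.array(s["tool_pos"])
for n,uv,z in [("eye",(258,107),288),("tip",(238.5,99),257),("platecorner",(206,57),289),("platecorner",(309,57),289),("low tip",(428,96),182)]:
    w=atz("wrist",uv,z,s); print(n,w.round(1),"tool",(R.T@(w-p)).round(1))
im=cv2.imread("pics/w3.png"); cv2.imwrite("pics/w3c.png",cv2.resize(im[40:180,180:330],None,fx=4,fy=4,interpolation=cv2.INTER_CUBIC))
c=camera_info("scene"); im=grab_frame("scene"); cv2.imwrite("pics/s3c.png",cv2.resize(im[140:260,160:310],None,fx=5,fy=5,interpolation=cv2.INTER_CUBIC))
```

```text
eye [577.9  70.2 288. ] tool [69.3  0.6  3.3]
tip [579.5  79.2 257. ] tool [70.2 -8.4 34.3]
platecorner [598.   87.9 289. ] tool [ 87.7 -18.9   2.3]
platecorner [594.4  49.6 289. ] tool [87.7 19.6  2.3]
low tip [564.5 -47.5 182. ] tool [ 66.9 119.1 109.3]
```

View pics/s3c.png

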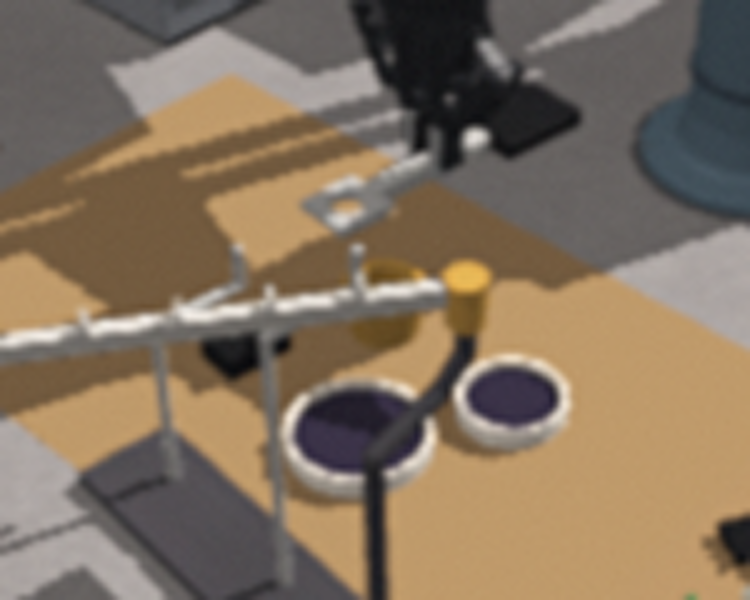

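The scene crop shows the eye at crop (347,205), just above the tall hook's upright tip, whose top is at crop (357,245).

Run:
```python
from h import *
e=atz("scene",(160+347/5-.4,140+206/5-.4),287); t=atz("scene",(160+357/5-.4,140+247/5-.4),257.5); l=atz("scene",(160+238/5-.4,140+246/5-.4),182.5)
print(e.round(1),t.round(1),(t-e).round(1),l.round(1))
# triangulate tip between wrist & scene
s=state()
for uv,sv in [((238.5,99),(160+357/5-.4,140+247/5-.4)),((258,107),(160+347/5-.4,140+206/5-.4)),((428,96),(160+238/5-.4,140+246/5-.4))]:
    o1,d1=ray("wrist",uv,s);o2,d2=ray("scene",sv); tt=np.linalg.lstsq(np.stack([d1,-d2],1),o2-o1,rcond=None)[0]; print((o1+tt[0]*d1).round(1),(o2+tt[1]*d2).round(1))
```

```text
[580.9  71.6 287. ] [578.6  76.6 257.5] [ -2.3   4.9 -29.5] [564.4 -53.4 182.5]
[579.7  79.1 259.6] [580.4  78.4 259.5]
[577.5  70.3 284.7] [578.7  69.3 284.6]
[564.8 -46.2 184.7] [567.4 -49.7 186.1]
```

```bash
python3 -m handwheel '[[[0,-0.4,0.5],[0,0,0]],[[0,-0.75,1],[0,0,0]],[[0,-0.75,1.5],[0,0,0]],[[0,-0.75,1.9],[0,0,0]],[[0,-0.75,1.9],[0,0,0]],[[0,-0.75,1.9],[0,0,0]],[[0,-0.75,1.9],[0,0,0]],[[0,-0.75,1.9],[0,0,0]],[[0,-0.75,1.9],[0,0,0]],[[0,-0.75,1.9],[0,0,0]]]'
python3 - <<'E'
from h import *
s=st(); a=grab_frame("wrist"); b=grab_frame("scene")
r=lambda im,f:cv2.resize(im,None,fx=f,fy=f,interpolation=cv2.INTER_CUBIC)
A=r(a[50:170,200:320],3.3); B=r(b[165:210,205:250],8.8); cv2.imwrite("pics/p4.png",np.hstack([A,B])); print(A.shape,B.shape)
E
```

```text
time: 12.32
tool_pos: [509.8, 84.7, 272.6]
ee_rot: [-0.0, 0.999, -0.046, 0.0]
wrist_force: [0.3, 1.1, -3.3]
width: 0.15
finger_force: 60.0
t 12.32 pos [509.8  84.7 272.6] x [ 0.996 -0.092  0.001] z [ 0.001  0.    -1.   ] F [ 0.3  1.1 -3.3] j [ 0.23  0.13 -0.51  1.86  0.07  1.17 -1.97] w 0.15 ff 60.0
(396, 396, 3) (396, 396, 3)
```

View pics/p4.png

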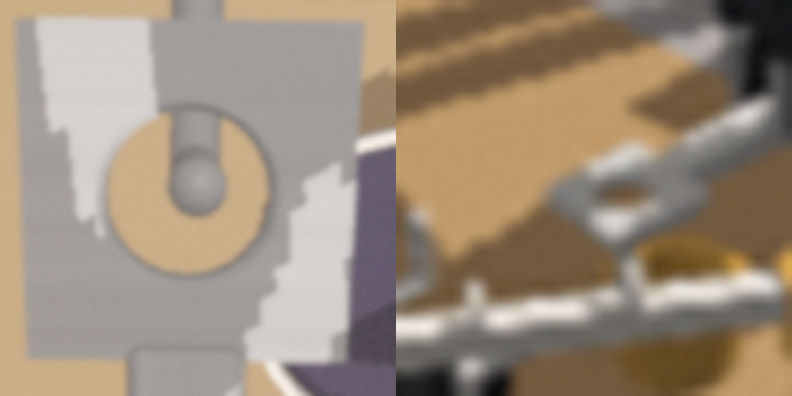

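The left panel shows the tip (198,183) inside the hole, whose centre is (190,190), so it is about 1 mm off. The right panel (scene) shows the eye right above the tip.

```bash
python3 -m handwheel '[[[0.1,0.1,0.3],[0,0,0]],[[0.1,0.1,0.7],[0,0,0]],[[0.1,0.1,1.1],[0,0,0]],[[0.1,0.1,1.5],[0,0,0]],[[0.1,0.1,1.9],[0,0,0]],[[0.1,0.1,2.3],[0,0,0]],[[0.1,0.1,2.7],[0,0,0]],[[0.1,0.1,3.1],[0,0,0]],[[0.1,0.1,3.1],[0,0,0]],[[0.1,0.1,3.1],[0,0,0]]]'
python3 - <<'E'
from h import *
s=st()
e=np.array([6.95,0,.45])
for f,dx,dz in [(0.12,0,-.2),(.24,0,-.4),(.36,0,-.6),(.48,0,-.7),(.6,.05,-.8),(.72,.1,-.9),(.84,.1,-.95),(.96,.2,-1)]:
    # dx,dz: eye displacement cm, tool x fwd, world z up -> tool z = -dz
    sh=e-Ro.from_rotvec([0,f,0]).apply(e)+[dx,0,-dz]; print(f,sh.round(2))
E
```

```text
time: 13.25
tool_pos: [510.2, 83.7, 240.9]
ee_rot: [0.0, 0.999, -0.046, -0.0]
wrist_force: [0.2, 0.0, -1.5]
width: 0.155
finger_force: 60.0
t 13.25 pos [510.2  83.7 240.9] x [ 0.996 -0.092 -0.001] z [-0.001 -0.    -1.   ] F [ 0.2  0.  -1.5] j [ 0.22  0.17 -0.51  1.89  0.09  1.11 -1.98] w 0.155 ff 60.0
0.12 [-0.    0.    1.04]
0.24 [0.09 0.   2.06]
0.36 [0.29 0.   3.08]
0.48 [0.58 0.   3.96]
0.6 [1.01 0.   4.8 ]
0.72 [1.53 0.   5.59]
0.84 [2.08 0.   6.27]
0.96 [2.8  0.   6.89]
```

```bash
python3 -m handwheel '[[[0,0,0.5],[0,0.06,0]],[[0,0,1.04],[0,0.12,0]],[[0.1,0,2.06],[0,0.24,0]],[[0.3,0,3.05],[0,0.36,0]],[[0.6,0,3.95],[0,0.48,0]],[[1,0,4.8],[0,0.6,0]],[[1.5,0,5.55],[0,0.72,0]],[[1.5,0,5.55],[0,0.72,0]],[[1.5,0,5.55],[0,0.72,0]],[[1.5,0,5.55],[0,0.72,0]]]'
cat > eye.py <<'E'
from h import *
import sys
s=st(); R=Rt(s); e=np.array([float(sys.argv[1]),0.5,4.6]); print("eye est",(R@e+s["tool_pos"]).round(1),"tilt",np.degrees(np.arccos(-R[2,2])).round(1))
E
python3 eye.py 69.5
```

```text
time: 14.08
tool_pos: [522.6, 78.3, 208.0]
ee_rot: [0.014, 0.939, -0.047, 0.34]
wrist_force: [-0.3, -0.6, -1.8]
width: 0.155
finger_force: 60.1
t 14.08 pos [522.6  78.3 208. ] x [ 0.764 -0.079  0.641] z [ 0.638 -0.058 -0.768] F [-0.3 -0.6 -1.8] j [ 0.85 -0.1  -1.18  2.35  0.8   0.27 -2.76] w 0.155 ff 60.1
eye est [578.6  72.1 249. ] tilt 39.8
```

```bash
python3 -m handwheel '[[[0,0,0],[0,0,0]],[[0,0,0],[0,0,0]],[[0,0,0],[0,0,0]],[[0,0,0],[0,0,0]],[[0,0,0],[0,0,0]],[[0,0,0],[0,0,0]],[[0,0,0],[0,0,0]],[[0,0,0],[0,0,0]],[[0,0,0],[0,0,0]],[[0,0,0],[0,0,0]]]'; python3 eye.py 69.5
```

```text
time: 14.92
tool_pos: [522.9, 77.4, 208.0]
ee_rot: [0.014, 0.939, -0.048, 0.34]
wrist_force: [-5.2, 1.4, -5.2]
width: 0.149
finger_force: 60.2
t 14.92 pos [522.9  77.4 208. ] x [ 0.764 -0.081  0.64 ] z [ 0.637 -0.059 -0.769] F [-5.2  1.4 -5.2] j [ 0.84 -0.1  -1.17  2.35  0.8   0.27 -2.75] w 0.149 ff 60.2
eye est [578.9  71.  248.9] tilt 39.8
```

```bash
python3 -c "
from h import *
R=Rt(state())
print((R.T@[0,.4,-.8]).round(2),(R.T@[0,.4,-1.7]).round(2))"
```

```text
[-0.54 -0.39  0.59] [-1.12 -0.39  1.28]
```

```bash
python3 -m handwheel '[[[-0.1,-0.2,0.1],[0,0,0]],[[-0.2,-0.4,0.2],[0,0,0]],[[-0.4,-0.4,0.4],[0,0,0]],[[-0.55,-0.4,0.6],[0,0,0]],[[-0.7,-0.4,0.8],[0,0,0]],[[-0.85,-0.4,1],[0,0,0]],[[-1,-0.4,1.15],[0,0,0]],[[-1.1,-0.4,1.3],[0,0,0]],[[-1.1,-0.4,1.3],[0,0,0]],[[-1.1,-0.4,1.3],[0,0,0]]]'; python3 eye.py 69.5
```

```text
time: 15.75
tool_pos: [522.5, 80.1, 195.5]
ee_rot: [0.013, 0.939, -0.049, 0.341]
wrist_force: [0.6, -0.8, -3.6]
width: 0.151
finger_force: 60.1
t 15.75 pos [522.5  80.1 195.5] x [ 0.763 -0.082  0.641] z [ 0.639 -0.058 -0.767] F [ 0.6 -0.8 -3.6] j [ 1.15 -0.09 -1.48  2.36  0.9   0.24 -2.85] w 0.151 ff 60.1
eye est [578.4  73.7 236.5] tilt 39.9
```

```bash
python3 -c "
from h import *
s=state();R=Rt(s);e=np.array([6.95,.05,.46])
for f,d in [(-.05,[0,.1,-.1]),(-.1,[0,.2,-.3]),(-.14,[0.05,.3,-.5]),(-.2,[.05,.3,-.6])]:
    print(f,(e-Ro.from_rotvec([0,f,0]).apply(e)+R.T@d).round(2))"
```

```text
-0.05 [-0.04 -0.1  -0.28]
-0.1 [-0.13 -0.2  -0.47]
-0.14 [-0.17 -0.3  -0.57]
-0.2 [-0.14 -0.3  -0.9 ]
```

```bash
python3 -m handwheel '[[[0,-0.1,-0.28],[0,-0.05,0]],[[-0.1,-0.2,-0.47],[0,-0.1,0]],[[-0.2,-0.3,-0.57],[0,-0.14,0]],[[-0.2,-0.3,-0.57],[0,-0.14,0]],[[-0.2,-0.3,-0.57],[0,-0.14,0]],[[-0.2,-0.3,-0.57],[0,-0.14,0]],[[-0.2,-0.3,-0.57],[0,-0.14,0]],[[-0.2,-0.3,-0.57],[0,-0.14,0]],[[-0.2,-0.3,-0.57],[0,-0.14,0]],[[-0.2,-0.3,-0.57],[0,-0.14,0]]]'; python3 eye.py 69.5
```

```text
time: 16.58
tool_pos: [516.6, 83.5, 197.6]
ee_rot: [0.01, 0.961, -0.049, 0.274]
wrist_force: [0.5, -0.4, -2.1]
width: 0.151
finger_force: 60.1
t 16.58 pos [516.6  83.5 197.6] x [ 0.845 -0.088  0.527] z [ 0.525 -0.046 -0.85 ] F [ 0.5 -0.4 -2.1] j [ 0.93 -0.02 -1.26  2.28  0.52  0.41 -2.45] w 0.151 ff 60.1
eye est [577.7  76.7 230.3] tilt 31.8
```

```bash
python3 -c "
from h import *
s=state();R=Rt(s);e=np.array([6.95,.05,.46])
for f,d in [(0,[.2,0,-.3]),(.08,[.4,0,-.4]),(.16,[.5,0,-.5])]:
    print(f,(e-Ro.from_rotvec([0,f,0]).apply(e)+R.T@d).round(2))"
```

```text
0 [ 0.01 -0.02  0.36]
0.08 [ 0.11 -0.04  1.11]
0.16 [ 0.17 -0.05  1.8 ]
```

```bash
python3 -m handwheel '[[[0,0,0.2],[0,0,0]],[[0,0,0.36],[0,0,0]],[[0.05,0,0.7],[0,0.04,0]],[[0.1,0,1.1],[0,0.08,0]],[[0.15,0,1.45],[0,0.12,0]],[[0.17,0,1.8],[0,0.16,0]],[[0.17,0,1.8],[0,0.16,0]],[[0.17,0,1.8],[0,0.16,0]],[[0.17,0,1.8],[0,0.16,0]],[[0.17,0,1.8],[0,0.16,0]]]'; python3 eye.py 69.5
```

```text
time: 17.42
tool_pos: [520.1, 80.3, 194.3]
ee_rot: [0.011, 0.936, -0.048, 0.348]
wrist_force: [1.3, -0.1, -2.2]
width: 0.153
finger_force: 60.6
t 17.42 pos [520.1  80.3 194.3] x [ 0.753 -0.081  0.653] z [ 0.651 -0.054 -0.757] F [ 1.3 -0.1 -2.2] j [ 1.17 -0.13 -1.48  2.37  0.88  0.19 -2.85] w 0.153 ff 60.6
eye est [575.4  73.9 236.1] tilt 40.8
```

```bash
python3 -c "
from h import *
s=state();R=Rt(s);e=np.array([6.95,.05,.46])
for f,d in [(-.08,[.2,.2,-.3]),(-.17,[.4,.3,-.8])]:
    print(f,(e-Ro.from_rotvec([0,f,0]).apply(e)+R.T@d).round(2))"
```

```text
-0.08 [-0.   -0.21 -0.21]
-0.17 [-0.07 -0.33 -0.32]
```

```bash
python3 -m handwheel '[[[0,-0.1,-0.1],[0,-0.04,0]],[[0,-0.2,-0.2],[0,-0.08,0]],[[0,-0.3,-0.28],[0,-0.13,0]],[[-0.07,-0.33,-0.32],[0,-0.17,0]],[[-0.07,-0.33,-0.32],[0,-0.17,0]],[[-0.07,-0.33,-0.32],[0,-0.17,0]],[[-0.07,-0.33,-0.32],[0,-0.17,0]],[[-0.07,-0.33,-0.32],[0,-0.17,0]],[[-0.07,-0.33,-0.32],[0,-0.17,0]],[[-0.07,-0.33,-0.32],[0,-0.17,0]]]'; python3 eye.py 69.5
```

```text
time: 18.25
tool_pos: [516.6, 83.0, 195.4]
ee_rot: [0.008, 0.962, -0.048, 0.267]
wrist_force: [-0.2, 0.6, -2.3]
width: 0.15
finger_force: 60.8
t 18.25 pos [516.6  83.  195.4] x [ 0.853 -0.088  0.515] z [ 0.514 -0.041 -0.857] F [-0.2  0.6 -2.3] j [ 0.92 -0.01 -1.26  2.27  0.52  0.42 -2.44] w 0.15 ff 60.8
eye est [578.2  76.3 227.3] tilt 31.0
```

```bash
python3 -m handwheel '[[[0,0,0],[0,0,0]],[[0,0,0],[0,0,0]],[[0,0,0],[0,0,0]],[[0,0,-0.5],[0,0,0]],[[0,0,-2],[0,0,0]],[[0,0,-4],[0,0,0]],[[0,0,-6],[0,0,0]],[[0,0,-8],[0,0,0]],[[0,0,-9],[0,0,0]],[[0,0,-10],[0,0,0]]]' 6
cat > s.py <<'E'
from h import *
import sys
s=st(); b=grab_frame("scene"); cv2.imwrite(sys.argv[1],cv2.resize(b[140:300,160:360],None,fx=3.5,fy=3.5,interpolation=cv2.INTER_CUBIC))
for c in ["scene","top"]:
  if c=="top": grab_frame(c)
  for q in ["long_paddle","long_paddle_eye","short_paddle","short_paddle_eye","rest_tip"]:
    print(c,q,[(round(r["score"],2),c2w(c,r["position"]).round().tolist()) for r in pinpoint(c,q)[:5]])
E
python3 s.py pics/s5.png
```

```text
time: 19.08
tool_pos: [466.1, 87.5, 283.6]
ee_rot: [0.008, 0.962, -0.048, 0.269]
wrist_force: [0.5, -0.8, -0.0]
width: 0.701
finger_force: 0.0
t 19.08 pos [466.1  87.5 283.6] x [ 0.85  -0.088  0.519] z [ 0.517 -0.041 -0.855] F [ 0.5 -0.8 -0. ] j [ 0.58 -0.37 -0.83  2.27 -0.15  0.61 -1.86] w 0.701 ff 0.0
scene long_paddle [(0.59, [638.0, 66.0, 132.0]), (0.55, [630.0, 69.0, 218.0]), (0.34, [530.0, -523.0, -2.0])]
scene long_paddle_eye [(0.87, [630.0, 72.0, 215.0])]
scene short_paddle [(0.63, [275.0, 262.0, 1.0]), (0.61, [363.0, 619.0, 1.0]), (0.6, [298.0, 428.0, 3.0]), (0.5, [422.0, 306.0, -2.0])]
scene short_paddle_eye [(0.73, [243.0, 443.0, 5.0]), (0.68, [221.0, 266.0, 7.0]), (0.62, [316.0, 646.0, 8.0]), (0.52, [447.0, 357.0, 4.0]), (0.37, [487.0, 512.0, 2.0])]
scene rest_tip [(0.81, [809.0, 7.0, 282.0])]
top long_paddle [(0.51, [634.0, 66.0, 136.0]), (0.34, [811.0, 19.0, 288.0])]
top long_paddle_eye [(0.5, [630.0, 69.0, 221.0])]
top short_paddle [(0.77, [417.0, 305.0, -1.0]), (0.64, [294.0, 430.0, -1.0]), (0.59, [359.0, 620.0, 2.0]), (0.55, [273.0, 266.0, 2.0]), (0.5, [588.0, 178.0, 287.0])]
top short_paddle_eye [(0.76, [241.0, 448.0, 12.0]), (0.74, [448.0, 355.0, 5.0]), (0.69, [316.0, 646.0, 9.0]), (0.48, [215.0, 264.0, 8.0]), (0.33, [487.0, 510.0, -2.0])]
top rest_tip [(0.66, [806.0, 18.0, 287.0]), (0.51, [635.0, 69.0, 137.0])]
```

View pics/s5.png

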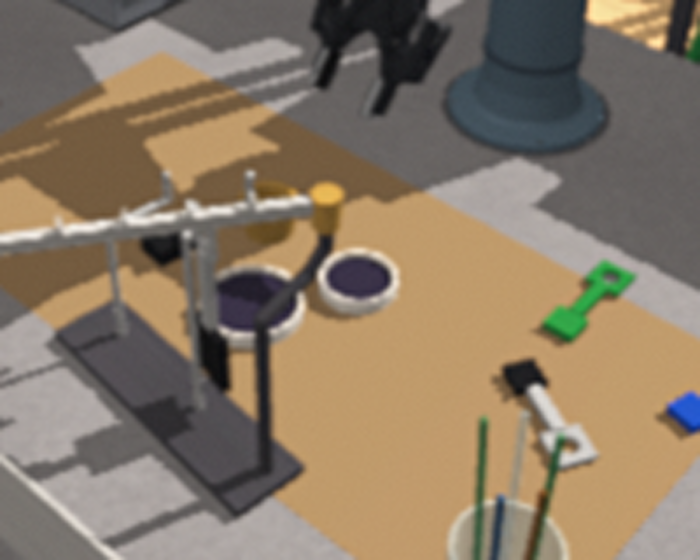

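The long paddle hangs on the tall hook, pushed back to x ≈ 51 mm behind the bend. The short steel paddle lies at (540,410) in the crop.

```bash
python3 -c "
from h import *
go([455,130,290],10);go([440,220,270],40);go([428,322,230],61)"
```

```text
shift cm [-0.86 -4.18 -1.49] turn [ 0.063 -0.539 -0.268]
shift cm [ -3.96 -12.97  -0.92] turn [ 0.205 -0.516 -0.778]
shift cm [ -7.95 -22.97   1.48] turn [ 0.305 -0.485 -1.135]
```

```bash
python3 -m handwheel '[[[-0.2,-1,-0.6],[0.01,-0.11,-0.04]],[[-0.4,-2,-1],[0.02,-0.22,-0.08]],[[-0.7,-3,-1.3],[0.03,-0.33,-0.13]],[[-0.9,-4.2,-1.5],[0.05,-0.43,-0.2]],[[-1.7,-6.4,-1.4],[0.09,-0.5,-0.3]],[[-2.5,-8.6,-1.3],[0.12,-0.53,-0.42]],[[-3.2,-10.8,-1.1],[0.16,-0.53,-0.54]],[[-4,-13,-0.9],[0.19,-0.52,-0.66]],[[-5,-15.5,-0.4],[0.21,-0.52,-0.78]],[[-6,-18,0.2],[0.24,-0.51,-0.9]]]' 4; python3 -c "
from h import *
st();go([428,322,200],61)"
```

```text
time: 20.52
tool_pos: [434.0, 272.5, 250.6]
ee_rot: [-0.0, 0.916, 0.402, -0.001]
wrist_force: [0.1, 0.0, 0.5]
width: 0.463
finger_force: 0.0
t 20.52 pos [434.  272.5 250.6] x [ 0.677  0.736 -0.001] z [-0.001  0.    -1.   ] F [0.1 0.  0.5] j [ 0.32  0.26 -1.08  1.87  0.25  1.16 -1.59] w 0.463 ff 0.0
shift cm [ 3.24 -3.78  5.07] turn [-0.001  0.001 -0.237]
```

```bash
python3 -m handwheel '[[[0.8,-1,1],[0,0,-0.06]],[[1.6,-2,2],[0,0,-0.12]],[[2.4,-3,3.5],[0,0,-0.18]],[[3.2,-3.8,5],[0,0,-0.24]],[[3.2,-3.8,5],[0,0,-0.24]],[[3.2,-3.8,5],[0,0,-0.24]],[[3.2,-3.8,5],[0,0,-0.24]],[[3.2,-3.8,5],[0,0,-0.24]],[[3.2,-3.8,5],[0,0,-0.24]],[[3.2,-3.8,5],[0,0,-0.24]]]'; python3 meas.py short_paddle 55 pics/w6.png; python3 -c "
from h import *
g=grab_frame('top'); r=pinpoint('top','short_paddle_eye')
print([c2w('top',x['position']).round(1) for x in r])"
```

```text
time: 21.35
tool_pos: [427.8, 320.3, 201.7]
ee_rot: [0.0, 0.862, 0.506, -0.0]
wrist_force: [0.4, -0.2, 0.8]
width: 0.466
finger_force: 0.0
t 21.35 pos [427.8 320.3 201.7] x [ 0.487  0.873 -0.001] z [-0.    -0.001 -1.   ] F [ 0.4 -0.2  0.8] j [ 0.18  0.4  -1.07  1.87  0.39  1.1  -1.54] w 0.466 ff 0.0
short_paddle [(0.95, [273.5, 265.8, -0.1]), (0.87, [290.9, 429.8, 2.1]), (0.57, [415.5, 310.5, 3.6])]
short_paddle_eye [(0.83, [237.2, 450.7, 5.5]), (0.66, [444.8, 357.1, 3.7]), (0.51, [414.9, 312.4, 1.9])]
outline 0.71 c [285.4 433.8] yaw 164.7 ends [349. 416.] [220. 452.]
outline 0.69 c [425.2 320.1] yaw -119.3 ends [455. 373.] [392. 260.]
[array([315.9, 645.2,   9.5]), array([220.8, 258. ,   7.4]), array([238.7, 445.4,   8.1])]
```

View pics/w6.png

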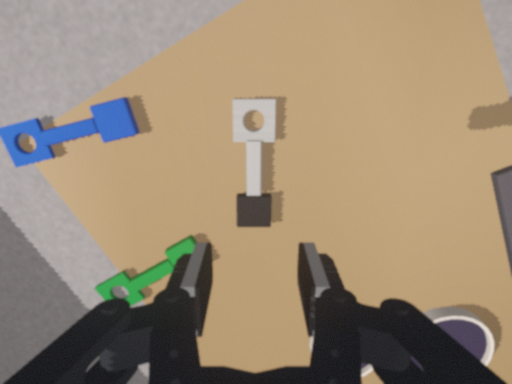

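The short paddle's eye hole is at (253,120) and its blade end at (254,227). The blue and green look-alikes are well clear to the left.

Run:
```python
from h import *
s=state()
E=atz("wrist",(253.3,120.5),8,s);B=atz("wrist",(254.3,227),12,s);d=(E-B)[:2];L=np.hypot(*d);yaw=np.degrees(np.arctan2(d[1],d[0]));print(E.round(1),L,yaw)
d/=L; g=E[:2]-36*d; go([*g,11],yaw)
```

```text
[444.3 356.6   8. ] 109.01832841220516 61.39867225028839
shift cm [ 0.4  -0.19 19.  ] turn [-0.001  0.001 -0.008]
```

```bash
python3 -m handwheel '[[[0.2,-0.1,3],[0,0,-0.01]],[[0.4,-0.2,6],[0,0,-0.01]],[[0.4,-0.2,9],[0,0,-0.01]],[[0.4,-0.2,12],[0,0,-0.01]],[[0.4,-0.2,15],[0,0,-0.01]],[[0.4,-0.2,17],[0,0,-0.01]],[[0.4,-0.2,18.3],[0,0,-0.01]],[[0.4,-0.2,19],[0,0,-0.01]],[[0.4,-0.2,19],[0,0,-0.01]],[[0.4,-0.2,19],[0,0,-0.01]]]' && python3 -m handwheel '[[[0,0,0],[0,0,0]],[[0,0,0],[0,0,0]],[[0,0,0],[0,0,0]],[[0,0,0],[0,0,0]],[[0,0,0],[0,0,0]],[[0,0,0],[0,0,0]],[[0,0,-2],[0,0,0]],[[0,0,-5],[0,0,0]],[[0,0,-9],[0,0,0]],[[0,0,-13],[0,0,0]]]' 0; python3 -c "
from h import *
st();go([440,280,200],50);go([478,100,205],15);go([525,-30,205],-4.9)"
```

```text
time: 22.48
tool_pos: [427.3, 325.9, 11.6]
ee_rot: [-0.0, 0.859, 0.511, -0.0]
wrist_force: [-0.6, 0.5, 0.7]
width: 0.464
finger_force: 0.0
time: 23.32
tool_pos: [425.9, 324.2, 141.3]
ee_rot: [-0.0, 0.859, 0.512, -0.003]
wrist_force: [1.3, 0.5, -1.8]
width: 0.15
finger_force: 59.7
t 23.32 pos [425.9 324.2 141.3] x [ 0.477  0.879 -0.004] z [-0.005 -0.002 -1.   ] F [ 1.3  0.5 -1.8] j [ 0.11  0.48 -1.01  1.92  0.48  1.01 -1.61] w 0.15 ff 59.7
shift cm [-3.24  3.33 -5.87] turn [-0.003  0.004  0.201]
shift cm [-17.25  15.25  -6.35] turn [-0.001  0.005  0.812]
shift cm [-26.44  25.57  -6.35] turn [-0.     0.005  1.159]
```

```bash
python3 -m handwheel '[[[-1,1,-2],[0,0,0.05]],[[-3,3,-4],[0,0,0.12]],[[-5.5,5.2,-6],[0,0,0.22]],[[-8,7.5,-7],[0,0,0.34]],[[-10.5,9.8,-7],[0,0,0.46]],[[-13,12,-7],[0,0,0.58]],[[-15.5,14,-7],[0,0,0.7]],[[-18,16.5,-7],[0,0,0.82]],[[-20.5,19,-7],[0,0,0.92]],[[-22.5,21,-7],[0,0,1.0]]]'; python3 -c "
from h import *
st();go([529,-50,213],-4.9)"
```

```text
time: 24.15
tool_pos: [504.4, 24.0, 210.9]
ee_rot: [0.001, 0.999, 0.033, -0.001]
wrist_force: [0.3, -0.4, -1.0]
width: 0.15
finger_force: 59.7
t 24.15 pos [504.4  24.  210.9] x [ 0.998  0.067 -0.002] z [-0.002 -0.003 -1.   ] F [ 0.3 -0.4 -1. ] j [ 0.62  0.23 -0.83  1.94  0.2   1.06 -1.8 ] w 0.15 ff 59.7
shift cm [ 1.96  7.54 -0.2 ] turn [0.003 0.002 0.152]
```

```bash
python3 -m handwheel '[[[0,2,-0.2],[0,0,0.05]],[[0,4,-0.2],[0,0,0.1]],[[0.5,6,-0.2],[0,0,0.15]],[[1.2,7.3,-0.2],[0,0,0.15]],[[1.9,7.5,-0.2],[0,0,0.15]],[[1.9,7.5,-0.2],[0,0,0.15]],[[1.9,7.5,-0.2],[0,0,0.15]],[[1.9,7.5,-0.2],[0,0,0.15]],[[1.9,7.5,-0.2],[0,0,0.15]],[[1.9,7.5,-0.2],[0,0,0.15]]]'
cat > p.py <<'E'
from h import *
import sys
s=st(); a=grab_frame("wrist"); b=grab_frame("scene")
r=lambda im,f:cv2.resize(im,None,fx=f,fy=f,interpolation=cv2.INTER_CUBIC)
A=r(a[40:200,170:340],2.5); B=r(b[160:240,170:255],5); cv2.imwrite(sys.argv[1],np.hstack([A,B])); cv2.imwrite("pics/full_"+sys.argv[1][5:],a)
E
python3 p.py pics/p7.png
```

```text
time: 24.98
tool_pos: [528.7, -44.7, 212.8]
ee_rot: [0.0, 0.999, -0.037, -0.001]
wrist_force: [0.4, -0.2, -1.5]
width: 0.15
finger_force: 59.7
t 24.98 pos [528.7 -44.7 212.8] x [ 0.997 -0.074 -0.002] z [-0.002 -0.    -1.   ] F [ 0.4 -0.2 -1.5] j [ 0.67  0.27 -0.76  1.88  0.21  1.08 -1.81] w 0.15 ff 59.7
```

View pics/p7.png

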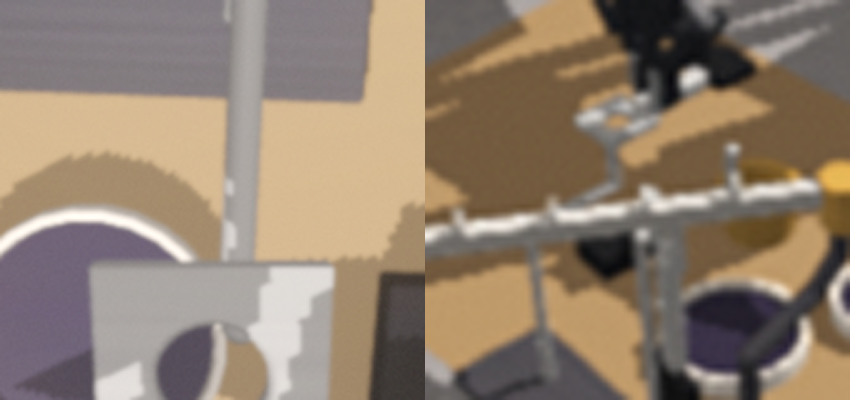

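The wrist crop (left) shows the hole centred at about (212,379), with the low hook's wire and tip at its upper edge, about (233,330). The scene crop shows the eye slightly short of and over the low tip. That is my tenth picture, so from here I measure by code.

Run:
```python
from h import *
s=state();R=Rt(s);p=np.array(s["tool_pos"])
e=atz("wrist",(254.8,191.6),210,s); t=atz("wrist",(263.2,172),181,s)
print("eye",e.round(1),"tool",(R.T@(e-p)).round(1),"tip",t.round(1),"d tool",(R.T@(t-e)).round(1))
for q in ["low_hook","short_paddle_eye"]:
    for r in pinpoint("wrist",q)[:2]: w=c2w("wrist",r["position"],s);print(q,round(r["score"],2),w.round(1),(R.T@(w-p)).round(1))
grab_frame("scene")
for q in ["low_hook","short_paddle_eye"]:
    for r in pinpoint("scene",q)[:4]: w=c2w("scene",r["position"]);print(q,round(r["score"],2),w.round(1))
im=cv2.imread("pics/full_p7.png"); g=cv2.cvtColor(im,cv2.COLOR_BGR2GRAY)
print(g[160:212:2,228:284:2])
```

```text
eye [563.  -47.2 210. ] tool [34.3 -0.7  2.8] tip [562.9 -51.5 181. ] d tool [ 0.3  4.3 29. ]
low_hook 0.61 [568.1 -56.8 148.9] [40.2  8.5 63.9]
low_hook 0.86 [565.1 -53.7 150.4]
low_hook 0.34 [575.9  24.9   4.9]
short_paddle_eye 0.89 [314.1 643.4   4.8]
short_paddle_eye 0.86 [242.6 441.9   3.1]
short_paddle_eye 0.75 [219.  263.    2.7]
short_paddle_eye 0.57 [565.7 -47.7 202. ]
[[169 168 169 169 169 168 168 169 169 168 170 169 169 169 168 169 169 169
  169 169 169 170 170 207 219 221 220 220]
 [169 168 168 169 166 169 167 168 168 170 168 168 168 170 168 169 169 169
  169 169 168 169 172 208 220 221 220 221]
 [169 170 170 168 168 168 167 168 168 168 170 168 168 169 168 170 169 169
  168 169 168 170 172 207 221 220 220 221]
 [167 168 167 167 168 167 167 169 169 168 167 168 167 168 168 169 168 166
  166 169 167 167 169 207 220 219 220 220]
 [167 167 165 167 167 167 166 167 166 166 161 160 155 153 159 158 161 165
  166 168 168 171 183 210 219 220 220 220]
 [169 169 170 169 168 170 169 165 158 146 128 118 110 123 191 175 142 148
  152 163 175 204 218 222 222 222 222 222]
 [170 169 170 169
[... 1623 characters left out ...]
168 167 163 144 120  89  83  83  84  87 117 164 195 194 193 189 192 184
  162 156 149 144 138 134 172 202 208 173]
 [167 167 167 158 143 119  88  82  84 104 149 186 197 192 193 194 193 193
  186 188 177 168 133 146 187 212 211 174]
 [170 170 171 169 154 143 119  97  95 136 173 196 193 194 194 195 194 194
  193 191 171 145 140 171 200 221 213 176]
 [169 169 170 171 166 154 144 134 137 162 193 196 192 193 194 194 193 191
  183 163 139 138 168 191 216 222 213 176]
 [171 171 171 170 171 169 159 147 143 155 176 183 185 186 185 182 173 160
  142 134 142 166 187 212 222 224 214 175]
 [171 171 172 171 172 173 172 165 152 146 145 147 148 148 145 143 139 137
  139 153 168 190 214 224 225 221 207 176]]
```

```bash
python3 -m handwheel '[[[0.1,0.2,0.3],[0,0,0]],[[0.25,0.5,0.8],[0,0,0]],[[0.25,0.5,1.2],[0,0,0.01]],[[0.25,0.5,1.5],[0,0,0.01]],[[0.25,0.5,1.5],[0,0,0.01]],[[0.25,0.5,1.5],[0,0,0.01]],[[0.25,0.5,1.5],[0,0,0.01]],[[0.25,0.5,1.5],[0,0,0.01]],[[0.25,0.5,1.5],[0,0,0.01]],[[0.25,0.5,1.5],[0,0,0.01]]]'
cat > tip.py <<'E'
from h import *
s=st(); a=grab_frame("wrist"); g=cv2.cvtColor(a,cv2.COLOR_BGR2GRAY); cv2.imwrite("pics/t.png",a)
hsv=cv2.cvtColor(a,cv2.COLOR_BGR2HSV)
for y in range(158,216,2):
    print(y," ".join(("%3d"%g[y,x])+("o" if hsv[y,x,1]>60 else ".") for x in range(226,288,2)))
E
python3 tip.py
```

```text
time: 26.17
tool_pos: [531.2, -51.1, 198.1]
ee_rot: [0.0, 0.999, -0.043, -0.001]
wrist_force: [-0.1, 0.7, -1.0]
width: 0.147
finger_force: 59.7
t 26.17 pos [531.2 -51.1 198.1] x [ 0.996 -0.086 -0.001] z [-0.002 -0.001 -1.   ] F [-0.1  0.7 -1. ] j [ 0.67  0.29 -0.75  1.89  0.23  1.05 -1.83] w 0.147 ff 59.7
158 170. 169. 170. 169. 169. 171. 171. 170. 171. 171. 171. 170. 170. 171. 171. 170. 170. 170. 171. 170. 170. 169. 172. 171. 180. 213. 223. 223. 222. 222. 223.
160 170. 170. 170. 171. 170. 171. 170. 171. 171. 171. 169. 170. 171. 169. 171. 171. 171. 170. 171. 171. 172. 170. 177. 195. 213. 222. 223. 223. 223. 223. 223.
162 170. 168. 170. 171. 170. 171. 170. 170. 171. 170. 171. 170. 171. 170. 170. 171. 171. 171. 170. 171. 171. 171. 188. 219. 223. 223. 223. 223. 222. 223. 223.
164 170. 169. 169. 170. 169. 169. 171. 171. 170. 170. 170. 171. 170. 171. 171. 170. 171. 171. 170. 171. 170. 172. 187. 220. 222. 223. 222. 223. 223. 223. 223.
166 168. 170. 169. 168. 169. 170. 169. 170. 169. 170. 171. 169. 169. 168. 169. 169. 170. 170. 171. 170. 169. 170. 179. 213. 221. 222. 222. 222. 221. 221. 222
[... 3117 characters left out ...]
143o 142o 139. 133. 139. 169. 193. 216. 216. 178. 171. 173. 173.
208 172. 173. 171. 171. 172. 172. 171. 161. 150. 145. 160. 175. 180o 182o 184o 167o 154o 143. 141. 137. 133. 145. 168. 187. 215. 225. 219. 184. 172. 171. 172.
210 173. 173. 173. 172. 173. 173. 174. 174. 167. 155. 148. 146. 146. 148. 151. 147. 141. 139. 138. 141. 153. 169. 190. 216. 227. 227. 225. 197. 175. 174. 174.
212 172. 174. 173. 173. 174. 174. 173. 173. 175. 173. 164. 157. 151. 150. 147. 146. 146. 150. 158. 166. 179. 203. 220. 226. 227. 227. 226. 197. 175. 172. 173.
214 172. 172. 172. 171. 171. 173. 173. 172. 174. 173. 175. 173. 171. 168. 168. 165. 166. 171. 183. 201. 215. 224. 226. 226. 226. 226. 225. 197. 173. 173. 172.
```

Hole centre (254.5,190), tip centre (253,183.5), so the tip is 3 mm forward of the hole centre.

```bash
python3 -m handwheel '[[[0.28,-0.05,0.1],[0,0,0]],[[0.28,-0.05,0.3],[0,0,0]],[[0.28,-0.05,0.7],[0,0,0]],[[0.28,-0.05,1.2],[0,0,0]],[[0.28,-0.05,1.7],[0,0,0]],[[0.28,-0.05,2.2],[0,0,0]],[[0.28,-0.05,2.7],[0,0,0]],[[0.28,-0.05,3.1],[0,0,0]],[[0.28,-0.05,3.5],[0,0,0]],[[0.28,-0.05,3.5],[0,0,0]]]'; python3 eye.py 35
python3 - <<'E'
from h import *
e=np.array([3.5,0,.45])
for f,dx,dz in [(0.12,0,-.2),(.24,0,-.3),(.36,0,-.4),(.48,0,-.5),(.6,.05,-.6),(.72,.1,-.65)]:
    print(f,(e-Ro.from_rotvec([0,f,0]).apply(e)+[dx,0,-dz]).round(2))
E
```

```text
time: 27.05
tool_pos: [533.5, -50.9, 162.7]
ee_rot: [0.0, 0.999, -0.043, -0.002]
wrist_force: [-3.3, -0.7, 3.1]
width: 0.151
finger_force: 60.3
t 27.05 pos [533.5 -50.9 162.7] x [ 0.996 -0.086 -0.003] z [-0.003 -0.001 -1.   ] F [-3.3 -0.7  3.1] j [ 0.65  0.35 -0.73  1.91  0.27  0.99 -1.86] w 0.151 ff 60.3
eye est [568.3 -54.4 158. ] tilt 0.2
0.12 [-0.03  0.    0.62]
0.24 [-0.01  0.    1.14]
0.36 [0.07 0.   1.66]
0.48 [0.19 0.   2.17]
0.6 [0.41 0.   2.65]
0.72 [0.67 0.   3.07]
```

```bash
python3 -m handwheel '[[[-0.03,0,0.2],[0,0.06,0]],[[-0.03,0,0.45],[0,0.12,0]],[[0,0,0.65],[0,0.18,0]],[[0,0,0.9],[0,0.24,0]],[[0,0,1.15],[0,0.3,0]],[[0.05,0,1.4],[0,0.36,0]],[[0.15,0,1.9],[0,0.48,0]],[[0.35,0,2.35],[0,0.58,0]],[[0.35,0,2.35],[0,0.58,0]],[[0.35,0,2.35],[0,0.58,0]]]'; python3 eye.py 35
```

```text
time: 27.88
tool_pos: [534.3, -50.9, 137.4]
ee_rot: [0.013, 0.958, -0.04, 0.283]
wrist_force: [-0.3, -0.1, -1.8]
width: 0.15
finger_force: 59.8
t 27.88 pos [534.3 -50.9 137.4] x [ 0.836 -0.07   0.544] z [ 0.541 -0.048 -0.839] F [-0.3 -0.1 -1.8] j [ 0.53  0.11 -0.55  2.34  0.7   0.17 -2.32] w 0.15 ff 59.8
eye est [566.  -54.1 152.6] tilt 32.9
```

```bash
python3 -m handwheel '[[[0,0,0],[0,0,0]],[[0,0,0],[0,0,0]],[[0,0,0],[0,0,0]],[[0,0,-0.5],[0,0,0]],[[0,0,-2],[0,0,0]],[[0,0,-4],[0,0,0]],[[0,0,-6],[0,0,0]],[[0,0,-8],[0,0,0]],[[0,0,-9],[0,0,0]],[[0,0,-10],[0,0,0]]]' 6; python3 s.py pics/s8.png
```

```text
time: 28.72
tool_pos: [484.0, -46.4, 226.2]
ee_rot: [0.013, 0.957, -0.041, 0.287]
wrist_force: [0.4, -1.0, -0.0]
width: 0.704
finger_force: 0.0
t 28.72 pos [484.  -46.4 226.2] x [ 0.832 -0.072  0.55 ] z [ 0.548 -0.048 -0.835] F [ 0.4 -1.  -0. ] j [ 0.66 -0.22 -0.62  2.37 -0.24  0.37 -1.44] w 0.704 ff 0.0
scene long_paddle [(0.57, [637.0, 65.0, 128.0])]
scene long_paddle_eye [(0.76, [630.0, 71.0, 215.0])]
scene short_paddle [(0.92, [358.0, 617.0, -1.0]), (0.78, [296.0, 429.0, 0.0]), (0.53, [276.0, 258.0, 0.0]), (0.45, [616.0, -60.0, 90.0])]
scene short_paddle_eye [(0.94, [314.0, 644.0, 7.0]), (0.7, [504.0, -132.0, 0.0]), (0.69, [222.0, 263.0, 4.0]), (0.61, [244.0, 443.0, 3.0]), (0.51, [602.0, -54.0, 146.0])]
scene rest_tip [(0.97, [812.0, 9.0, 282.0])]
top long_paddle [(0.62, [634.0, 68.0, 137.0])]
top long_paddle_eye [(0.42, [631.0, 68.0, 222.0])]
top short_paddle [(0.7, [293.0, 432.0, 0.0]), (0.68, [275.0, 268.0, 1.0]), (0.57, [601.0, -59.0, 89.0]), (0.52, [360.0, 619.0, 2.0])]
top short_paddle_eye [(0.78, [215.0, 260.0, 6.0]), (0.7, [313.0, 643.0, 10.0]), (0.57, [241.0, 449.0, 9.0]), (0.5, [598.0, -57.0, 141.0])]
top rest_tip [(0.92, [808.0, 17.0, 287.0])]
```

Both are hanging. I'll let the short paddle settle, then check it and the bystanders.

```bash
for i in 1 2 3; do python3 -m handwheel '[[[0,0,-1],[0,0,0]],[[0,0,-2],[0,0,0]],[[0,0,-2],[0,0,0]],[[0,0,-2],[0,0,0]],[[0,0,-2],[0,0,0]],[[0,0,-2],[0,0,0]],[[0,0,-2],[0,0,0]],[[0,0,-2],[0,0,0]],[[0,0,-2],[0,0,0]],[[0,0,-2],[0,0,0]]]' | head -2; done
python3 - <<'E'
from h import *
y=np.deg2rad(-4.9);Rk=Ro.from_euler('z',y).as_matrix()
H={"long":np.array([579.5,77,225]),"short":np.array([567,-54,150])}
for k in range(2):
  for c in ["scene","top"]:
    grab_frame(c)
    for n in ["long","short"]:
        o=[c2w(c,r["position"]) for r in pinpoint(c,n+"_paddle")]; e=[c2w(c,r["position"]) for r in pinpoint(c,n+"_paddle_eye")]
        o=[a for a in o if 40<a[2]<180 and a[0]>540]; e=[a for a in e if a[2]>100 and a[0]>540]
        if e: print(c,n,"eye rel",(Rk.T@(e[0]-H[n])).round(1), "tilt",np.degrees(np.arccos((e[0]-o[0])[2]/np.linalg.norm(e[0]-o[0]))).round(1) if o else None)
for q in ["dish_big","dish_small","tweezers","marver","mould","reamer","rod_jar"]:
    print(q,[c2w("top",r["position"]).round().tolist() for r in pinpoint("top",q)[:1]])
E
```

```text
time: 30.15
tool_pos: [471.9, -45.6, 239.7]
time: 30.98
tool_pos: [461.0, -44.6, 256.4]
time: 31.82
tool_pos: [450.1, -43.7, 273.1]
scene long eye rel [49.7 -2.7 -6.7] tilt 3.0
scene short eye rel [30.8  1.4 -7. ] tilt 9.3
top long eye rel [ 2.  -0.2  0.1] tilt 30.7
top short eye rel [31.5  0.6 -5.9] tilt 5.8
scene long eye rel [50.6 -1.5 -6.7] tilt 4.3
scene short eye rel [35.8  1.9 -6.6] tilt 2.3
top long eye rel [52.2 -4.2 -8.9] tilt 3.3
top short eye rel [33.  -0.6 -5.4] tilt None
dish_big [[515.0, 6.0, -3.0]]
dish_small [[410.0, 68.0, -1.0]]
tweezers [[487.0, 513.0, -4.0]]
marver [[504.0, -133.0, -1.0]]
mould [[565.0, -50.0, 149.0]]
reamer [[530.0, -523.0, -3.0]]
rod_jar [[650.0, 415.0, -3.0]]
```

```bash
python3 -c "
from bench import *
print(sign_off())"
```

```text
the job is handed in; nothing more can be done
None
```

I swung the rest arm back to its stop and hung the long paddle on the tall hook and the short one on the low hook, then handed the job in at about 32 s; the last check put both near vertical with every bystander in place except the mould, which the last look did not find but nothing went near.

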